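# Meter four spacers from the bench hopper

## Task

I need exactly four brass spacers: slide the steel pan in under the hopper, then pull the hopper's slide gate out just far enough to empty its first two bays into the pan, keeping the two spacers of the third bay (nearest the gate's grip) in the hopper. Push the gate fully shut again, and only then take the pan out and set it down flat with its bowl centred on the square rubber mat, all four spacers in it. Keep the pan level and leave everything else on the bench where it is.

Things in the scene. Friction and masses are not known exactly. Their poses are not given: they have to be found in the camera images.
- hopper: Fixed aluminium and clear-plastic hopper on two leg plates (6 mm thick, at y = +-65 mm, x -25 to 25 mm, 56 mm high, 124 mm clear between them). Origin: table level, under its middle. The space below the bays, z 0 to 54 mm, is open at its front (-x, the robot's side) and back: the pan goes in from the front. The gate comes out at its -y end.
- hopper_bays (a point): Underside of the middle bay, hopper x 0, y 0, z 62 mm; axes are the hopper's. Three square bays (26 x 26 mm inside, 4 mm dividers) stand in a row along y: a centred at y = +30, b at 0, c at -30 mm, from z = 62 to 125 mm above the table; over them a flared mouth reaches z = 155 mm, x = +-29 mm and y = +-50 mm.
- gate (a joint): Slide gate, 4 mm steel plate under the bays, z 56 to 60 mm. 0 = shut (end stop); grows in m as pulled out along the hopper's -y, stop at 0.100. About 2.5 N friction, stays where left. Its trailing edge is at hopper y = 47 mm - opening: bay a opens between 4 and 30 mm of pull, b 34 to 60, c 64 to 90. At 62 mm a and b are wholly open, c still closed.
- gate_grip (a point): Point on the gate's grip, 13 mm below its top: an upright steel plate 10 mm thick (hopper y), 32 mm wide (x), standing on the gate's tongue from z = 60 to 96 mm. With the gate shut it lies at hopper x 0, y -115, z 83 mm; axes are the hopper's.
- pan: Loose steel pan, about 0.22 kg. Origin: underside, middle of its bowl. Bowl 76 (x) x 104 (y) x 42 mm high, walls 3 mm. A flat tongue 4 mm thick runs at table level from the bowl towards -x to an upright handle plate. With the pan's origin and axes on the hopper's, the bowl is under all three bays and the handle stands clear in front of the hopper.
- pan_handle (a point): Point in the pan's handle plate, pan x -118, y 0, z 40 mm (12 mm below its top edge); axes are the pan's. The plate is 10 mm thick (x), 34 mm wide (y) and 52 mm high.
- mat: Fixed square rubber mat, 170 x 170 x 3 mm; origin: middle of its underside, on the table.
- spacer_a1: Loose brass spacer, plain cylinder 16 mm dia x 14 mm, 18 g, origin at the centre of one end face; starts in bay a (the bay farthest from the gate's grip, which the gate uncovers first), resting on the gate.
- spacer_a2: Loose brass spacer, plain cylinder 16 mm dia x 14 mm, 18 g, origin at the centre of one end face; starts in bay a (the bay farthest from the gate's grip, which the gate uncovers first), on top of the other one.
- spacer_b1: Loose brass spacer, plain cylinder 16 mm dia x 14 mm, 18 g, origin at the centre of one end face; starts in bay b (the middle bay), resting on the gate.
- spacer_b2: Loose brass spacer, plain cylinder 16 mm dia x 14 mm, 18 g, origin at the centre of one end face; starts in bay b (the middle bay), on top of the other one.
- spacer_c1: Loose brass spacer, plain cylinder 16 mm dia x 14 mm, 18 g, origin at the centre of one end face; starts in bay c (the bay nearest the gate's grip, which the gate uncovers last), resting on the gate.
- spacer_c2: Loose brass spacer, plain cylinder 16 mm dia x 14 mm, 18 g, origin at the centre of one end face; starts in bay c (the bay nearest the gate's grip, which the gate uncovers last), on top of the other one.
- reel: Bystander to leave alone: wire reel, 60 dia x 46 high (mm). Origin: underside.
- flux: Bystander to leave alone: amber glass bottle, 38 dia x 110 high (mm). Origin: underside.
- spray: Bystander to leave alone: spray can, 48 dia x 155 high (mm). Origin: underside.
- jar: Bystander to leave alone: glass jar, 60 dia x 85 high (mm). Origin: underside.
- meter: Bystander to leave alone: hand-held multimeter lying flat, 75 x 150 x 45 high (mm). Origin: underside.
- headphones: Bystander to leave alone: headphones lying flat, about 130 x 195 x 32 high; origin between the ear cups, the band reaches 127 towards its +x (mm). Origin: underside.

How it is judged:
On the way, in this order (a step that is already met when the one before it is completed fails the run):
1. the pan stands on the table under the hopper's bays (x of pan in the frame of hopper between -0.022 and 0.022 m and y of pan in the frame of hopper between -0.012 and 0.012 m and z of pan in the frame of hopper between -0.005 and 0.012 m and angle between the x axis of pan and the x axis of hopper, either way round below 0.2 rad), for 0.2 s.
2. the four spacers of the first two bays are in the pan, still under the hopper (x of spacer_a1 in the frame of pan between -0.038 and 0.038 m and y of spacer_a1 in the frame of pan between -0.052 and 0.052 m and z of spacer_a1 in the frame of pan between -0.005 and 0.035 m and x of spacer_a2 in the frame of pan between -0.038 and 0.038 m and y of spacer_a2 in the frame of pan between -0.052 and 0.052 m and z of spacer_a2 in the frame of pan between -0.005 and 0.035 m and x of spacer_b1 in the frame of pan between -0.038 and 0.038 m and y of spacer_b1 in the frame of pan between -0.052 and 0.052 m and z of spacer_b1 in the frame of pan between -0.005 and 0.035 m and x of spacer_b2 in the frame of pan between -0.038 and 0.038 m and y of spacer_b2 in the frame of pan between -0.052 and 0.052 m and z of spacer_b2 in the frame of pan between -0.005 and 0.035 m and x of pan in the frame of hopper between -0.03 and 0.03 m and y of pan in the frame of hopper between -0.016 and 0.016 m and z of pan in the frame of hopper between -0.005 and 0.012 m), for 0.2 s.
3. the gate is shut again with the pan still under the hopper (value of joint gate below 0.004 m and x of pan in the frame of hopper between -0.03 and 0.03 m and y of pan in the frame of hopper between -0.016 and 0.016 m and z of pan in the frame of hopper between -0.005 and 0.012 m), for 0.1 s.
At the end, for the whole second after the job is handed in: The four spacers of bays a and b lie in the pan's bowl, the two of bay c are still in the hopper, the gate is shut (less than 4 mm open), and the pan stands still and level (within 0.06 rad) on the mat, its bowl's middle within 30 mm of the mat's middle (x of spacer_a1 in the frame of pan between -0.038 and 0.038 m and y of spacer_a1 in the frame of pan between -0.052 and 0.052 m and z of spacer_a1 in the frame of pan between -0.005 and 0.035 m and x of spacer_a2 in the frame of pan between -0.038 and 0.038 m and y of spacer_a2 in the frame of pan between -0.052 and 0.052 m and z of spacer_a2 in the frame of pan between -0.005 and 0.035 m and x of spacer_b1 in the frame of pan between -0.038 and 0.038 m and y of spacer_b1 in the frame of pan between -0.052 and 0.052 m and z of spacer_b1 in the frame of pan between -0.005 and 0.035 m and x of spacer_b2 in the frame of pan between -0.038 and 0.038 m and y of spacer_b2 in the frame of pan between -0.052 and 0.052 m and z of spacer_b2 in the frame of pan between -0.005 and 0.035 m and x of spacer_c1 in the frame of hopper between -0.02 and 0.02 m and y of spacer_c1 in the frame of hopper between -0.046 and 0.046 m and z of spacer_c1 in the frame of hopper between 0.05 and 0.13 m and x of spacer_c2 in the frame of hopper between -0.02 and 0.02 m and y of spacer_c2 in the frame of hopper between -0.046 and 0.046 m and z of spacer_c2 in the frame of hopper between 0.05 and 0.13 m and value of joint gate below 0.004 m and horizontal distance between pan and mat below 0.03 m and z of pan in the frame of mat below 0.007 m and angle between pan's own z axis and vertical below 0.06 rad and linear speed of pan below 0.02 m/s); the robot touches nothing.
It fails at once if a bystander is shifted more than 40 mm (distance of any of reel, flux, spray, jar, meter, headphones from where it was at the start of the episode above 0.04 m).
It fails at once if a bystander is knocked over (angle between any of reel, flux, spray, jar, meter, headphones's own z axis and vertical above 0.5 rad).
It fails at once if a spacer of the bay nearest the grip leaves the hopper (z of any of spacer_c1, spacer_c2 in the frame of hopper below 0.045 m).
It fails at once if the pan is tipped (angle between pan's own z axis and vertical above 0.5 rad).
It also fails if it takes over 67 s, if anything falls off the work surface, if the arm or the gripper's body presses on something with over 40 N, if the wrist force passes 120 N, or if a joint passes its speed limit or range.

## Robot

A 6-joint arm with a two-finger parallel gripper is mounted at the origin on the work surface. World frame = base frame: x ahead of the robot, y to its left, z up, the work surface at z = 0. Lengths are in m, angles in rad, forces in N, time in s.
With the tool pointing down it reaches from about 0.375 to 0.9 m from the base axis. Payload 3.1 kg.
Tool frame: the origin (TCP) lies midway between the tips of the shut fingers; the grasp point (between the pads) lies robot.grip_depth behind it (robot.grip_depth is the distance from the TCP to the grasp point, in m); z points along the fingers, y is the line along which they close (so a half turn about z gives the same grasp; the last joint's range is limited). The gripper opens to 87 mm and grips with 3 to 60 N. Pads are 19 mm wide; open, the fingers measure 117 mm over their backs; the gripper's body (75 mm by 190 mm) begins 51 mm behind the grasp point.
Start: joints at [-1.341, 0.527, 1.433, -0, 1.181, -0.178], TCP at [0.248, -0.573, 0.223] pointing down, gripper open.
Joint ranges: [-3.08, 3.08], [-0.75, 2.2], [0.22, 2.44], [-1.43, 4.57], [0, 2.65], [-2.85, 2.85]. Speed limits (rad/s): [2.79, 2.79, 3.14, 3.14, 3.14, 3.14].

## Interface

Orientations are given as a unit quaternion [x, y, z, w].
In Python, from rig import robot, cam, monitor, job gives the robot as it stands (robot), with the cameras (cam), the readings (monitor) and the job (job).
- The arm moves only by the tool jog_arm, called after ">>>" as name(argument=value, ...) on one line, values as JSON. Schema: {"type":"object","properties":{"rows":{"type":"array","items":{"type":"array","items":{"type":"array","items":{"type":"number"},"minItems":4,"maxItems":4},"minItems":1,"maxItems":20},"minItems":1,"maxItems":1},"aperture":{"type":"number"},"force":{"type":"number"},"only":{"type":"string"},"quiet":{"type":"boolean"},"lines":{"type":"string"}},"required":["rows"],"additionalProperties":false}. rows is a list that holds a single list of rows (three levels of brackets), with 1 to 20 rows, each of 4 numbers: dx, dy, dz in m, then a turn about the tool's z in rad; each row shifts and turns the commanded pose from where the row before left it, along the tool's axes as they then stand; what a row does not reach is not made up. A row lasts 1/12 s, in which the tool goes at most 0.0417 m and 0.125 rad, less where a joint would pass 70% of its speed; a pose out of reach is approached as far as the arm can. aperture is the finger opening in m, set as the call begins (left out keeps the last). The fingers move at their own pace and stop on an object; force is the grip in N (left out, the last holds). Time passes only in rows, so rows that do not move let the fingers close. The tool returns the time, the measured TCP pose, the force, the opening and the grip force at its end. only (a regular expression) keeps the lines of the reply that match it, lines (a string "A,B") keeps lines A to B, and quiet returns only ok. Input that does not fit is refused with a message, and nothing moves.
- monitor.get_obs(): the state, without advancing time (a new reading comes with each control period).
- cam.camera(name): name is "scene" or "top"; returns a dict with "img" (384x512x3 uint8, red, green, blue), "fx", "fy", "cx", "cy" (pixels), "xyz" and "attitude" of the camera in the world. Camera axes: x right, y down, z forward; pixel columns grow to the right and rows downward; lengths in m; the calibration is good to about 2 mm. A picture is of the moment at which its call begins. There is no depth.
- job.hand_in(): hands the job in; it is judged then, once.
The state is a dict: "time": time; "q": joint angles; "joint_velocities": joint speeds; "joint_torque": joint torques, N m; "position": TCP position; "tool_rot": TCP orientation; "ft_force": force on the tool from outside, world axes, zero at the start; "moment": the same for the moment, N m; "grip_width": finger opening in m; "grip_force": force on a finger pad.
Only numpy, scipy, OpenCV 4.12 (cv2) and the standard library are available. Lean on these libraries where they do the work, as an engineer would, in place of code of your own. Each camera call takes 0.05 s, during which the arm holds its last target. There are 200 camera calls.

## Working session

There is one attempt and no reset: what is moved stays moved. The work goes in short steps, Python scripts to look and compute and a tool call to move; the robot and the scene stay as the last step left them, time stands still between calls to the robot, and variables do not carry over. Pictures are saved under pics/ and viewed, at most 10 in all, crops included, and the job is handed in when it is done.

```bash
ls; mkdir -p pics; python3 - <<'E'
from rig import robot, cam, monitor, job
import cv2
print(robot.grip_depth, monitor.get_obs())
for n in("scene","top"):
    c=cam.camera(n); cv2.imwrite(f"pics/{n}0.png",c["img"][:,:,::-1]); print({k:v for k,v in c.items() if k!="img"})
E
```

```text
pics
rig.py
0.0187 {'time': 0.0, 'q': array([-1.34048161e+00,  5.28465841e-01,  1.43389872e+00, -4.92402939e-05,
        1.18139854e+00, -1.78524295e-01]), 'joint_velocities': array([-6.20310711e-04,  2.40401369e-05, -1.58790000e-04,  3.23705397e-04,
       -8.05283488e-04,  6.63166606e-04]), 'joint_torque': array([-5.73041580e-04, -4.40040171e+01, -1.76593584e+01,  6.32813293e-02,
        5.82296192e-02, -1.70620501e-04]), 'position': array([ 0.24829482, -0.57276219,  0.22157298]), 'tool_rot': array([ 9.79176510e-01,  2.03007841e-01, -5.08581273e-05, -1.08426780e-03]), 'ft_force': array([-0.26745311, -0.37611369,  0.24377017]), 'moment': array([-0.02223872, -0.01141236, -0.03797825]), 'grip_force': 0.0, 'grip_width': 0.08726090989959116}
{'fx': 455.8863557065269, 'fy': 455.8863557065269, 'cx': 258.79806611350926, 'cy': 186.8729661343378, 'xyz': array([ 1.35385689, -0.10743495,  0.84329362]), 'attitude': array([ 0.69209247,  0.6048134 , -0.26134453, -0.29480131])}
{'fx': 393.6148616158746, 'fy': 393.6148616158746, 'cx': 254.30456814051686, 'cy': 191.58936199972783, 'xyz': array([0.47376598, 0.00387277, 1.07143099]), 'attitude': array([-0.69969912,  0.71266257, -0.04260465,  0.02679642])}
```

View pics/scene0.png

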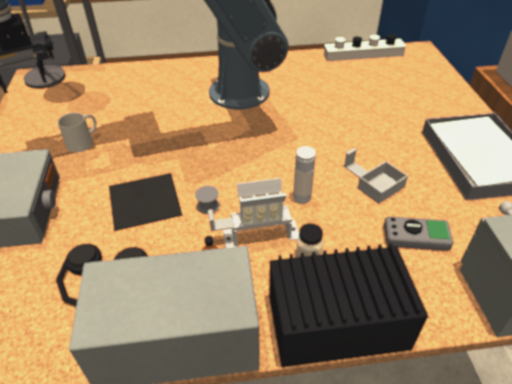

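View pics/top0.png

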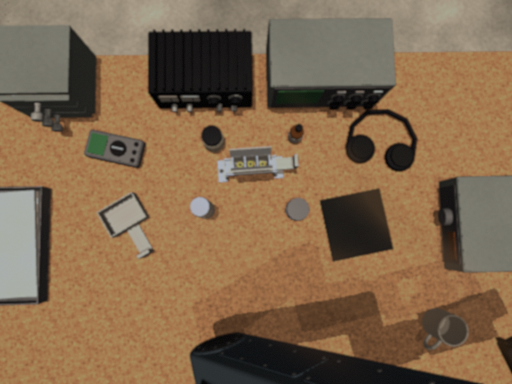

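The scene view shows the hopper near (262,208), the pan at (382,180) with its handle at (350,157), and the mat at (145,200). In the top view the hopper is near (250,165), the grip (296,160), the pan bowl (124,214), the handle (143,251) and the mat (356,224). The spray can (201,207) and reel (297,209) stand on either side of the way in. I'll crop enlarged views for corner picking.

```bash
python3 - <<'E'
import cv2
t=cv2.imread("pics/top0.png"); s=cv2.imread("pics/scene0.png")
a=cv2.resize(t[120:270,90:310],None,fx=3.6,fy=3.6,interpolation=cv2.INTER_CUBIC)
b=cv2.resize(s[130:260,190:420],None,fx=3.4,fy=3.4,interpolation=cv2.INTER_CUBIC)
cv2.imwrite("pics/tc.png",a);cv2.imwrite("pics/sc.png",b)
E
```

```text
(no output)
```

View pics/tc.png

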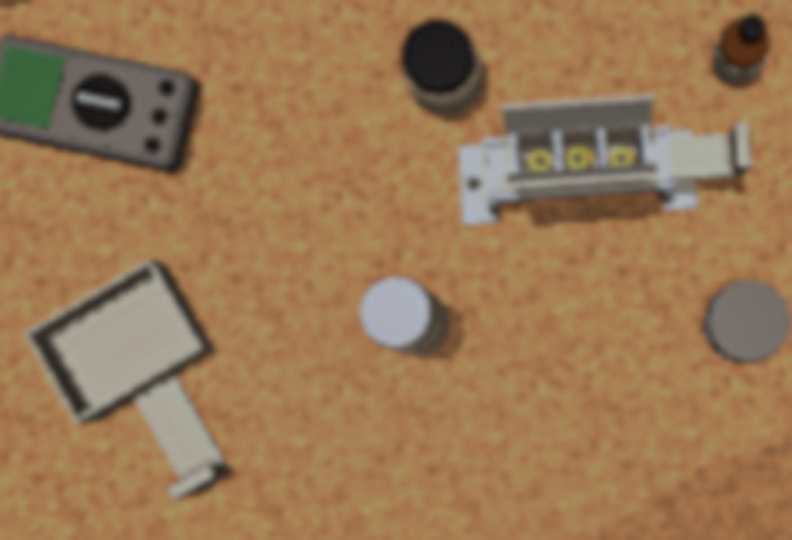

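View pics/sc.png

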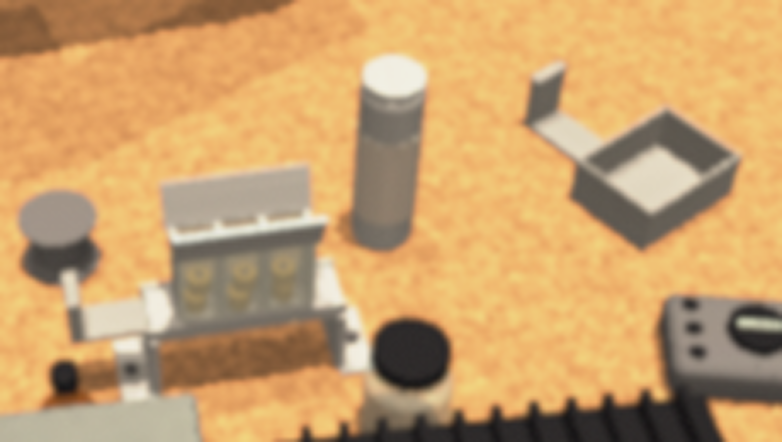

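The crops show clear corners. In the top crop, the pan rim corners are at (157,262), (213,348), (83,421) and (30,333), the handle top is near (195,481), the grip top is near (741,147), and the mouth rims run from (505,105) to (652,97). In the scene crop the same pan corners are at (668,108), (740,157), (642,212) and (575,165).

```bash
cat > h.py <<'E'
import numpy as np, cv2
from scipy.spatial.transform import Rotation as R
CAM={"s":(455.886,258.798,186.873,[1.35385689,-0.10743495,0.84329362],[0.69209247,0.6048134,-0.26134453,-0.29480131]),
"t":(393.615,254.305,191.589,[0.47376598,0.00387277,1.07143099],[-0.69969912,0.71266257,-0.04260465,0.02679642])}
def ray(c,p):
    f,cx,cy,o,q=CAM[c]; d=R.from_quat(q).apply([(p[0]-cx)/f,(p[1]-cy)/f,1]); return np.array(o),d/np.linalg.norm(d)
def plane(c,p,z):
    o,d=ray(c,p); return o+d*(z-o[2])/d[2]
def tri(pt,ps):
    (a,d),(b,e)=ray("t",pt),ray("s",ps)
    k=np.linalg.lstsq(np.c_[d,-e],b-a,rcond=None)[0]; P,Q=a+k[0]*d,b+k[1]*e
    return (P+Q)/2,np.linalg.norm(P-Q)
def proj(c,X):
    f,cx,cy,o,q=CAM[c]; v=R.from_quat(q).inv().apply(np.array(X)-o); return f*v[:2]/v[2]+[cx,cy]
T=lambda u,v:((u+.5)/3.6-.5+90,(v+.5)/3.6-.5+120)
S=lambda u,v:((u+.5)/3.4-.5+190,(v+.5)/3.4-.5+130)
E
python3 - <<'E'
from h import *
np.set_printoptions(precision=4,suppress=True)
# match top corner -> scene corner: scene right = +y, scene far=-x
for n,a,b in [("pan +x-y",(157,262),(642,212)),("pan -x-y",(213,348),(575,165)),("pan -x+y",(83,421),(668,108)),("pan +x+y",(30,333),(740,157)),
 ("handle end1",(172,493),(564,63)),("handle end2",(218,468),(533,76)),("grip",(741,147),(68,273)),
 ("mouth fr L",(505,186),(325,220)),("mouth bk? ",(505,105),(325,220)),("mouth bk R",(652,97),(170,240)),("mouth fr L?",(505,186),(310,168)),("mouth fr R",(655,183),(162,185)),
 ("spray",(396,312),(395,78)),("reel",(748,320),(57,217))]:
    P,e=tri(T(*a),S(*b)); print(n,P,round(e,4))
t=cv2.imread("pics/top0.png"); s=cv2.imread("pics/scene0.png")
for c,i,(x0,y0,x1,y1) in [("t",t,(310,180,400,270)),("s",s,(100,165,190,235))]:
    m=(i[y0:y1,x0:x1].max(2)<60).astype(np.uint8)
    k=max(cv2.findContours(m,0,2)[0],key=cv2.contourArea)
    q=cv2.approxPolyDP(k,6,True)[:,0]+[x0,y0]
    W=np.array([plane(c,p,.003) for p in q]); print("mat",q.tolist(),W,W.mean(0))
E
```

```text
pan +x-y [0.5782 0.2957 0.0413] 0.0008
pan -x-y [0.5161 0.2601 0.0359] 0.0068
pan -x+y [0.4653 0.3513 0.0397] 0.006
pan +x+y [0.5289 0.3885 0.0399] 0.0027
handle end1 [0.4131 0.2817 0.0522] 0.0018
handle end2 [0.4303 0.2496 0.056 ] 0.0038
grip [ 0.6447 -0.1251  0.1055] 0.0047
mouth fr L [0.6204 0.0441 0.1078] 0.0069
mouth bk?  [0.6666 0.038  0.1538] 0.0003
mouth bk R [ 0.6705 -0.06    0.1532] 0.0026
mouth fr L? [0.6133 0.0382 0.1501] 0.0017
mouth fr R [ 0.6141 -0.0603  0.148 ] 0.0013
spray [0.5319 0.111  0.1523] 0.0008
reel [ 0.5281 -0.1331  0.0449] 0.0021
mat [[363, 194], [321, 201], [334, 259], [391, 248], [385, 223]] [[ 0.567  -0.3191  0.003 ]
 [ 0.5498 -0.2028  0.003 ]
 [ 0.3926 -0.2323  0.003 ]
 [ 0.4188 -0.3886  0.003 ]
 [ 0.4866 -0.3757  0.003 ]] [ 0.483  -0.3037  0.003 ]
mat [[169, 175], [124, 185], [132, 196], [120, 214], [114, 209], [122, 220], [116, 228], [128, 225], [127, 216], [132, 224], [179, 213], [174, 195], [166, 214], [149, 211], [164, 202], [156, 200], [162, 187], [173, 190]] [[ 0.3976 -0.234   0.003 ]
 [ 0.4215 -0.3537  0.003 ]
 [ 0.4673 -0.3295  0.003 ]
 [ 0.5288 -0.3551  0.003 ]
 [ 0.509  -0.3718  0.003 ]
 [ 0.5503 -0.3484  0.003 ]
 [ 0.5752 -0.3608  0.003 ]
 [ 0.5693 -0.3323  0.003 ]
 [ 0.5382 -0.3371  0.003 ]
 [ 0.5673 -0.3228  0.003 ]
 [ 0.5457 -0.2076  0.003 ]
 [ 0.4786 -0.2202  0.003 ]
 [ 0.5447 -0.2401  0.003 ]
 [ 0.5283 -0.283   0.003 ]
 [ 0.5011 -0.2458  0.003 ]
 [ 0.4909 -0.2666  0.003 ]
 [ 0.4435 -0.2521  0.003 ]
 [ 0.4592 -0.2229  0.003 ]] [ 0.5065 -0.2935  0.003 ]
```

```bash
cat > to.py <<'E'
import sys,numpy as np
from scipy.spatial.transform import Rotation as R
from rig import robot, cam, monitor, job
o=monitor.get_obs(); M=R.from_quat(o["tool_rot"]); psi=np.arctan2(*M.as_matrix()[[1,0],0])
x,y,z,p=map(float,sys.argv[1:5])
print("t %.2f pos"%o["time"],o["position"].round(4),"psi %.3f"%psi,"tilt %.3f"%np.hypot(*M.as_matrix()[:2,2]),"turn %.3f"%-(p-psi),"then d",M.inv().apply(np.array([x,y,z])-o["position"]).round(4),"F",o["ft_force"].round(1),"q",o["q"].round(2))
E
```

>>> jog_arm(rows=[[[0, 0, 0, -0.125], [0, 0, 0, -0.125], [0, 0, 0, -0.125], [0, 0, 0, -0.125], [0, 0, 0, -0.125], [0, 0, 0, -0.125], [0, 0, 0, -0.125], [0, 0, 0, -0.125], [0, 0, 0, -0.125], [0, 0, 0, -0.125], [0, 0, 0, -0.125], [0, 0, 0, -0.125], [0, 0, 0, -0.125], [0, 0, 0, -0.06]]], aperture=0.06)

```text
time: 1.27
position: [0.2483, -0.5731, 0.222]
tool_rot: [0.498, 0.867, 0.0, -0.0]
ft_force: [-0.2, 0.5, -0.3]
grip_width: 0.06
grip_force: 0.0
```

```bash
python3 to.py 0.46 -0.2 0.2 2.094; python3 to.py 0.4217 0.2657 0.2 2.094
python3 - <<'E'
from h import *
np.set_printoptions(precision=4,suppress=True)
# flux cap, jar, two-view; handle thickness sides via plane
for n,a,b in [("flux",(751,29),(65,370)),("jar",(439,55),(410,345))]: print(n,*tri(T(*a),S(*b)))
for p in [(172,490),(195,480),(220,468)]: print("handle top",plane("t",T(*p),.052))
for p in [(564,64),(548,71),(533,77)]: print("handle sc",plane("s",S(*p),.052))
for p in [(737,125),(741,147),(744,170)]: print("grip t",plane("t",T(*p),.096))
for p in [(62,272),(75,274)]: print("grip s",plane("s",S(*p),.096))
E
```

```text
t 1.27 pos [ 0.2483 -0.5731  0.222 ] psi 2.099 tilt 0.001 turn 0.005 then d [0.2155 0.3708 0.0223] F [-0.2  0.5 -0.3] q [-1.34  0.53  1.43 -0.    1.18 -1.87]
t 1.27 pos [ 0.2483 -0.5731  0.222 ] psi 2.099 tilt 0.001 turn 0.005 then d [0.637  0.5724 0.0229] F [-0.2  0.5 -0.3] q [-1.34  0.53  1.43 -0.    1.18 -1.87]
flux [ 0.7278 -0.1329  0.1067] 0.001698963620584567
jar [0.7179 0.0869 0.0843] 0.0002138831566682499
handle top [0.415  0.2809 0.052 ]
handle top [0.4217 0.2648 0.052 ]
handle top [0.4298 0.2472 0.052 ]
handle sc [0.414  0.2824 0.052 ]
handle sc [0.4209 0.2671 0.052 ]
handle sc [0.4266 0.2531 0.052 ]
grip t [ 0.6622 -0.1217  0.096 ]
grip t [ 0.6465 -0.124   0.096 ]
grip t [ 0.6302 -0.1256  0.096 ]
grip s [ 0.6336 -0.1317  0.096 ]
grip s [ 0.6366 -0.1232  0.096 ]
```

>>> jog_arm(rows=[[[0.0196, 0.0337, 0, 0], [0.0196, 0.0337, 0, 0], [0.0196, 0.0337, 0, 0], [0.0196, 0.0337, 0, 0], [0.0196, 0.0337, 0, 0], [0.0196, 0.0337, 0, 0], [0.0196, 0.0337, 0, 0], [0.0196, 0.0337, 0, 0], [0.0196, 0.0337, 0, 0], [0.0196, 0.0337, 0, 0], [0.0196, 0.0337, 0, 0]]])

```text
time: 2.18
position: [0.4623, -0.1996, 0.2223]
tool_rot: [0.5, 0.866, 0.0, -0.0]
ft_force: [1.3, -0.6, -0.4]
grip_width: 0.0597
grip_force: 0.0
```

>>> jog_arm(rows=[[[0.035, 0.0168, 0, 0], [0.035, 0.0168, 0, 0], [0.035, 0.0168, 0, 0], [0.035, 0.0168, 0, 0], [0.035, 0.0168, 0, 0], [0.035, 0.0168, 0, 0], [0.035, 0.0168, 0, 0], [0.035, 0.0168, 0, 0], [0.035, 0.0168, 0, 0], [0.035, 0.0168, 0, 0], [0.035, 0.0168, 0, 0], [0.035, 0.0168, 0, 0], [0, 0, 0, 0], [0, 0, 0, 0]]])

```text
time: 3.35
position: [0.4259, 0.2648, 0.2221]
tool_rot: [0.498, 0.867, -0.0, -0.0]
ft_force: [0.8, -0.3, -0.3]
grip_width: 0.0598
grip_force: 0.0
```

```bash
python3 to.py 0.4215 0.266 0.1 2.094
python3 - <<'E'
from rig import robot, cam, monitor, job
import cv2
t=cam.camera("top")["img"][:,:,::-1]; s=cam.camera("scene")["img"][:,:,::-1]
a=cv2.resize(t[150:300,60:260],None,fx=2,fy=2); b=cv2.resize(s[60:210,290:490],None,fx=2,fy=2)
cv2.imwrite("pics/g1.png",cv2.hconcat([a,b]))
E
```

```text
t 3.35 pos [0.4259 0.2648 0.2221] psi 2.098 tilt 0.001 turn 0.004 then d [ 0.0033 -0.0031  0.1222] F [ 0.8 -0.3 -0.3] q [ 0.33  0.36  1.74 -0.    1.04 -0.19]
```

View pics/g1.png

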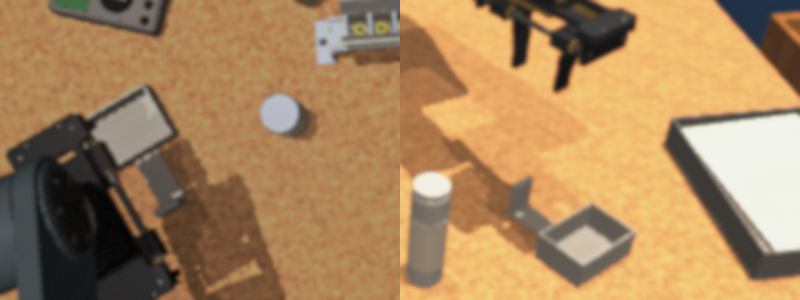

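The gripper is over the handle, seen at (165,195) in the left half, and its long side lies along the closing direction as assumed. I'll go down and grip.

>>> jog_arm(rows=[[[0.0033, -0.0031, 0.02, 0.004], [0, 0, 0.035, 0], [0, 0, 0.035, 0], [0, 0, 0.035, 0], [0, 0, 0.035, 0], [0, 0, 0.025, 0], [0, 0, 0.015, 0], [0, 0, 0, 0], [0, 0, 0, 0]]])

```text
time: 4.2
position: [0.4225, 0.2628, 0.0221]
tool_rot: [0.503, 0.864, -0.001, -0.001]
ft_force: [0.2, 0.2, 0.3]
grip_width: 0.06
grip_force: 0.0
```

```bash
python3 to.py 0.4215 0.266 0.0215 2.094
```

```text
t 4.20 pos [0.4225 0.2628 0.0221] psi 2.087 tilt 0.002 turn -0.007 then d [0.0033 0.0008 0.0006] F [0.2 0.2 0.3] q [ 0.33  0.71  1.89 -0.    0.54 -0.18]
```

>>> jog_arm(rows=[[[0, 0, 0, 0], [0, 0, 0, 0], [0, 0, 0, 0], [0, 0, 0, 0], [0, 0, 0, 0], [0, 0, 0, 0], [0, 0, 0, 0], [0, 0, 0, 0]]], aperture=0, force=60)

```text
time: 4.87
position: [0.4224, 0.2644, 0.0227]
tool_rot: [0.502, 0.865, 0.0, 0.0]
ft_force: [0.1, 0.3, -0.2]
grip_width: 0.0146
grip_force: 0.0
```

```bash
python3 to.py 0.4215 0.266 0.0215 2.094
```

```text
t 4.87 pos [0.4224 0.2644 0.0227] psi 2.090 tilt 0.000 turn -0.004 then d [ 0.0018 -0.      0.0012] F [ 0.1  0.3 -0.2] q [ 0.33  0.7   1.89 -0.    0.54 -0.18]
```

>>> jog_arm(rows=[[[0, 0, 0, 0], [0, 0, 0, 0], [0, 0, 0, 0], [0, 0, 0, 0]]])

```text
time: 5.2
position: [0.4225, 0.2645, 0.0226]
tool_rot: [0.502, 0.865, 0.0, 0.0]
ft_force: [0.3, 0.7, 1.4]
grip_width: 0.0099
grip_force: 60.0
```

>>> jog_arm(rows=[[[0, 0, -0.01, 0], [0, 0, -0.02, 0], [0, 0, -0.025, 0], [0, 0, -0.03, 0], [0, 0, -0.03, 0], [0, 0, -0.03, 0], [0, 0, -0.025, 0], [0, 0, -0.015, 0], [0, 0, 0, 0]]])

```text
time: 5.95
position: [0.424, 0.2649, 0.2112]
tool_rot: [0.502, 0.865, 0.003, 0.002]
ft_force: [1.0, -0.2, -1.3]
grip_width: 0.0096
grip_force: 60.0
```

```bash
python3 to.py 0.435 -0.014 0.2 1.6
```

```text
t 5.95 pos [0.424  0.2649 0.2112] psi 2.090 tilt 0.007 turn 0.490 then d [-0.2476 -0.1288  0.0106] F [ 1.  -0.2 -1.3] q [ 0.33  0.37  1.76 -0.    1.   -0.18]
```

>>> jog_arm(rows=[[[-0.0124, -0.0064, 0, 0], [-0.0206, -0.0107, 0, 0], [-0.0248, -0.0129, 0, 0], [-0.0248, -0.0129, 0, 0], [-0.0248, -0.0129, 0, 0], [-0.0248, -0.0129, 0, 0], [-0.0248, -0.0129, 0, 0], [-0.0248, -0.0129, 0, 0], [-0.0248, -0.0129, 0, 0], [-0.0206, -0.0107, 0, 0], [-0.0124, -0.0064, 0, 0], [0, 0, 0, 0.05], [0, 0, 0, 0.09], [0, 0, 0, 0.1], [0, 0, 0, 0.1], [0, 0, 0, 0.1], [0, 0, 0, 0.05], [0, 0, 0, 0], [0, 0, 0, 0], [0, 0, 0, 0]]])

```text
time: 7.62
position: [0.4325, -0.0053, 0.2069]
tool_rot: [0.696, 0.718, -0.0, -0.001]
ft_force: [-1.1, -0.7, -1.4]
grip_width: 0.0096
grip_force: 60.0
```

```bash
python3 to.py 0.435 -0.014 0.0225 1.6
python3 - <<'E'
from rig import robot, cam, monitor, job
import cv2
t=cam.camera("top")["img"][:,:,::-1]; s=cam.camera("scene")["img"][:,:,::-1]
a=cv2.resize(t[100:300,160:340],None,fx=2.1,fy=2.1); b=cv2.resize(s[60:260,170:370],None,fx=2.1,fy=2.1)
cv2.imwrite("pics/g2.png",cv2.hconcat([a,b]))
E
```

```text
t 7.62 pos [ 0.4325 -0.0053  0.2069] psi 1.601 tilt 0.002 turn 0.001 then d [-0.0089  0.0026  0.1844] F [-1.1 -0.7 -1.4] q [-0.27  0.3   1.91 -0.    0.94 -0.3 ]
```

View pics/g2.png

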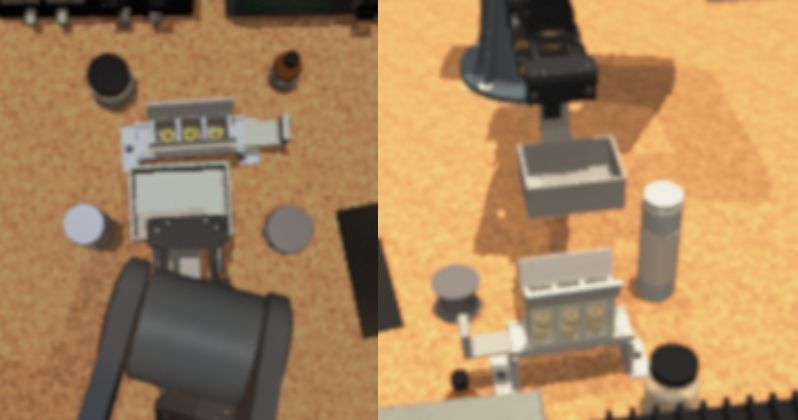

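The pan is level in the gripper in front of the hopper, with its rim at (130,170) to (232,238) in the left half, well between the spray can and the reel. Lowering it.

>>> jog_arm(rows=[[[-0.0105, 0.0026, 0.015, 0], [0, 0, 0.025, 0], [0, 0, 0.03, 0], [0, 0, 0.03, 0], [0, 0, 0.03, 0], [0, 0, 0.025, 0], [0, 0, 0.015, 0], [0, 0, 0.01, 0], [0, 0, 0, 0], [0, 0, 0, 0]]])

```text
time: 8.55
position: [0.4361, -0.0159, 0.0272]
tool_rot: [0.697, 0.717, -0.0, -0.0]
ft_force: [0.7, 0.2, -1.9]
grip_width: 0.0096
grip_force: 60.0
```

```bash
python3 to.py 0.509 -0.016 0.025 1.597
python3 - <<'E'
from rig import robot, cam, monitor, job
import cv2
t=cam.camera("top")["img"][:,:,::-1]; s=cam.camera("scene")["img"][:,:,::-1]
cv2.imwrite("pics/t3f.png",t);cv2.imwrite("pics/s3f.png",s)
a=cv2.resize(t[130:240,190:310],None,fx=4.5,fy=4.5,interpolation=cv2.INTER_CUBIC)
cv2.imwrite("pics/g3.png",a)
E
```

```text
t 8.55 pos [ 0.4361 -0.0159  0.0272] psi 1.600 tilt 0.001 turn 0.003 then d [-0.0023  0.0729  0.0021] F [ 0.7  0.2 -1.9] q [-0.29  0.67  2.05  0.    0.43 -0.32]
```

View pics/g3.png

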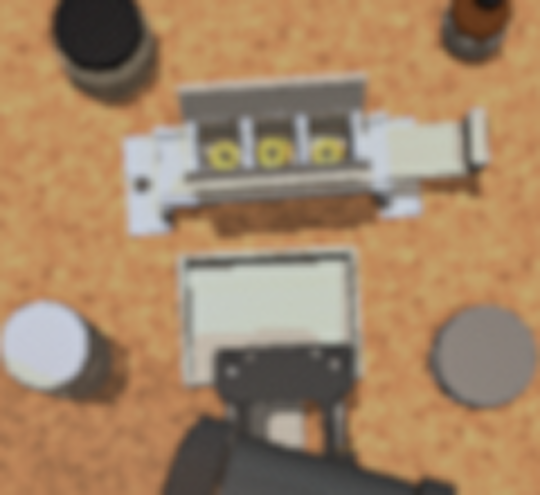

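Pan rim corners lie at (180,257), (356,250) and (183,384). The mouth's rear rim runs from (180,90) to (366,77), and its front rim from (183,190) to (368,182).

```bash
python3 - <<'E'
from h import *
np.set_printoptions(precision=4,suppress=True)
T=lambda u,v:((u+.5)/4.5-.5+190,(v+.5)/4.5-.5+130)
for n,p,z in [("FL",(180,257),.046),("FR",(356,250),.046),("BL",(183,384),.046),("mRL",(180,90),.155),("mRR",(366,77),.155),("mFL",(183,190),.155),("mFR",(368,182),.155),("footL out",(127,232),0),("footR out",(420,212),0),("gripT c",(477,140),.096),
 ("sp a",(224,155),.088),("sp b",(273,153),.088),("sp c",(327,151),.088)]: print(n,plane("t",T(*p),z))
E
```

```text
FL [0.5885 0.0443 0.046 ]
FR [ 0.5909 -0.0582  0.046 ]
BL [0.5147 0.0436 0.046 ]
mRL [0.6645 0.0389 0.155 ]
mRR [ 0.67  -0.059  0.155]
mFL [0.6115 0.038  0.155 ]
mFR [ 0.6141 -0.0587  0.155 ]
footL out [0.6095 0.0782 0.    ]
footR out [ 0.6188 -0.1007  0.    ]
gripT c [ 0.6459 -0.1243  0.096 ]
sp a [0.641  0.0172 0.088 ]
sp b [ 0.6417 -0.0103  0.088 ]
sp c [ 0.6424 -0.0407  0.088 ]
```

>>> jog_arm(rows=[[[-0.0035, 0, 0, 0], [0, 0.01, 0, 0], [0, 0.01, 0, 0], [0, 0.01, 0, 0], [0, 0.01, 0, 0], [0, 0.01, 0, 0], [0, 0.01, 0, 0], [0, 0.008, 0, 0], [0, 0.005, 0, 0], [0, 0, 0, 0], [0, 0, 0, 0]]])

```text
time: 9.57
position: [0.5089, -0.0173, 0.0278]
tool_rot: [0.697, 0.717, -0.0, -0.0]
ft_force: [-0.8, -0.4, -2.3]
grip_width: 0.0095
grip_force: 60.0
```

```bash
python3 to.py 0.509 -0.0172 0.0226 1.597
```

```text
t 9.57 pos [ 0.5089 -0.0173  0.0278] psi 1.600 tilt 0.000 turn 0.003 then d [0.0001 0.0001 0.0052] F [-0.8 -0.4 -2.3] q [-0.25  0.7   1.86 -0.    0.58 -0.28]
```

Clean slide without contact. I'll set it down and release gently (limited opening).

>>> jog_arm(rows=[[[0, 0, 0.0025, 0], [0, 0, 0.0025, 0], [0, 0, 0, 0], [0, 0, 0, 0]]])

```text
time: 9.9
position: [0.5083, -0.0171, 0.0226]
tool_rot: [0.697, 0.717, -0.0, -0.0]
ft_force: [-1.6, -0.2, 2.6]
grip_width: 0.0097
grip_force: 60.0
```

>>> jog_arm(rows=[[[0, 0, 0, 0], [0, 0, 0, 0], [0, 0, 0, 0], [0, 0, 0, 0]]], aperture=0.03)

```text
time: 10.23
position: [0.5094, -0.0174, 0.0225]
tool_rot: [0.697, 0.717, 0.0, 0.0]
ft_force: [0.1, 0.1, 0.0]
grip_width: 0.0265
grip_force: 0.0
```

```bash
python3 to.py 0.509 -0.0172 0.0226 1.597
python3 - <<'E'
from rig import robot, cam, monitor, job
import cv2
t=cam.camera("top")["img"][:,:,::-1]; s=cam.camera("scene")["img"][:,:,::-1]
cv2.imwrite("pics/t4f.png",t)
a=cv2.resize(t[120:230,190:310],None,fx=3.2,fy=3.2,interpolation=cv2.INTER_CUBIC)
b=cv2.resize(s[160:270,190:310],None,fx=3.2,fy=3.2,interpolation=cv2.INTER_CUBIC)
cv2.imwrite("pics/g4.png",cv2.hconcat([a,b]))
E
```

```text
t 10.23 pos [ 0.5094 -0.0174  0.0225] psi 1.600 tilt 0.000 turn 0.003 then d [ 0.0002 -0.0004 -0.0001] F [0.1 0.1 0. ] q [-0.25  0.71  1.86  0.    0.57 -0.28]
```

View pics/g4.png

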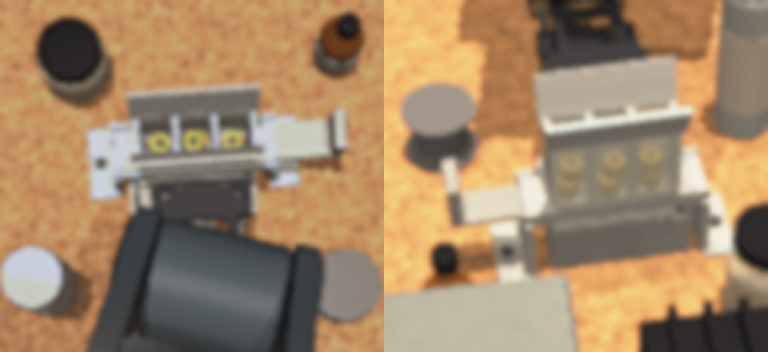

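The pan is seated under the hopper: in the scene half the bowl spans x 550 to 690 between the legs at 525 and 705. Next is the gate grip.

>>> jog_arm(rows=[[[0, 0, -0.015, 0], [0, 0, -0.035, 0], [0, 0, -0.04, 0], [0, 0, -0.04, 0], [0, 0, -0.035, 0], [0, 0, -0.02, 0], [0, 0, 0, 0]]], aperture=0.05)

```text
time: 10.92
position: [0.5124, -0.0179, 0.2125]
tool_rot: [0.697, 0.717, 0.003, 0.005]
ft_force: [1.4, 0.4, 0.3]
grip_width: 0.0497
grip_force: 0.0
```

```bash
python3 to.py 0.645 -0.125 0.067 1.597
```

```text
t 10.92 pos [ 0.5124 -0.0179  0.2125] psi 1.600 tilt 0.011 turn 0.003 then d [-0.1105  0.1279  0.1472] F [1.4 0.4 0.3] q [-0.25  0.39  1.73  0.    1.01 -0.28]
```

>>> jog_arm(rows=[[[-0.02, 0.024, 0, 0], [-0.03, 0.036, 0, 0], [-0.03, 0.036, 0, 0], [-0.0235, 0.0365, 0, 0], [0, 0, 0, 0], [0, 0, 0, 0]]])

```text
time: 11.42
position: [0.6357, -0.1109, 0.2054]
tool_rot: [0.697, 0.717, -0.0, -0.001]
ft_force: [-0.5, -0.1, -0.2]
grip_width: 0.0502
grip_force: 0.0
```

```bash
python3 to.py 0.645 -0.125 0.067 1.597
```

```text
t 11.42 pos [ 0.6357 -0.1109  0.2054] psi 1.598 tilt 0.002 turn 0.001 then d [-0.0144  0.0091  0.1384] F [-0.5 -0.1 -0.2] q [-0.35  0.57  1.39  0.    1.17 -0.37]
```

>>> jog_arm(rows=[[[-0.0144, 0.0091, 0, 0], [0, 0, 0.025, 0], [0, 0, 0.035, 0], [0, 0, 0.035, 0], [0, 0, 0.025, 0], [0, 0, 0.013, 0], [0, 0, 0.0054, 0], [0, 0, 0, 0], [0, 0, 0, 0]]])

```text
time: 12.17
position: [0.645, -0.1236, 0.0702]
tool_rot: [0.697, 0.717, 0.0, 0.001]
ft_force: [1.1, 0.0, 1.0]
grip_width: 0.05
grip_force: 0.0
```

```bash
python3 to.py 0.645 -0.125 0.067 1.597
```

```text
t 12.17 pos [ 0.645  -0.1236  0.0702] psi 1.600 tilt 0.002 turn 0.003 then d [-0.0014 -0.0001  0.0032] F [1.1 0.  1. ] q [-0.36  0.75  1.46  0.    0.92 -0.39]
```

>>> jog_arm(rows=[[[0, 0, 0, 0], [0, 0, 0, 0], [0, 0, 0, 0], [0, 0, 0, 0], [0, 0, 0, 0], [0, 0, 0, 0]]], aperture=0, force=40)

```text
time: 12.67
position: [0.6485, -0.124, 0.0708]
tool_rot: [0.697, 0.717, 0.003, 0.004]
ft_force: [6.0, 1.6, -1.3]
grip_width: 0.0315
grip_force: 40.0
```

```bash
python3 to.py 0.645 -0.125 0.067 1.597
```

```text
t 12.67 pos [ 0.6485 -0.124   0.0708] psi 1.600 tilt 0.009 turn 0.003 then d [-0.0009 -0.0036  0.0038] F [ 6.   1.6 -1.3] q [-0.36  0.75  1.46  0.    0.92 -0.39]
```

>>> jog_arm(rows=[[[0, 0.0035, 0, 0], [0, 0, 0, 0]]])

```text
time: 12.83
position: [0.6486, -0.124, 0.0707]
tool_rot: [0.697, 0.717, 0.0, 0.001]
ft_force: [-2.2, -0.4, 4.5]
grip_width: 0.0314
grip_force: 40.0
```

```bash
python3 - <<'E'
from rig import robot, cam, monitor, job
import cv2
t=cam.camera("top")["img"][:,:,::-1]; s=cam.camera("scene")["img"][:,:,::-1]
cv2.imwrite("pics/t5f.png",t);cv2.imwrite("pics/s5f.png",s)
a=cv2.resize(t[130:250,190:310],None,fx=3.3,fy=3.3,interpolation=cv2.INTER_CUBIC)
b=cv2.resize(s[150:270,190:310],None,fx=3.3,fy=3.3,interpolation=cv2.INTER_CUBIC)
cv2.imwrite("pics/g5.png",cv2.hconcat([a,b]))
E
python3 to.py 0.649 -0.125 0.067 1.597
```

```text
t 12.93 pos [ 0.6486 -0.1239  0.0707] psi 1.600 tilt 0.002 turn 0.003 then d [-0.0011  0.0003  0.0037] F [-2.3  0.1  5.5] q [-0.36  0.76  1.45 -0.    0.93 -0.39]
```

View pics/g5.png

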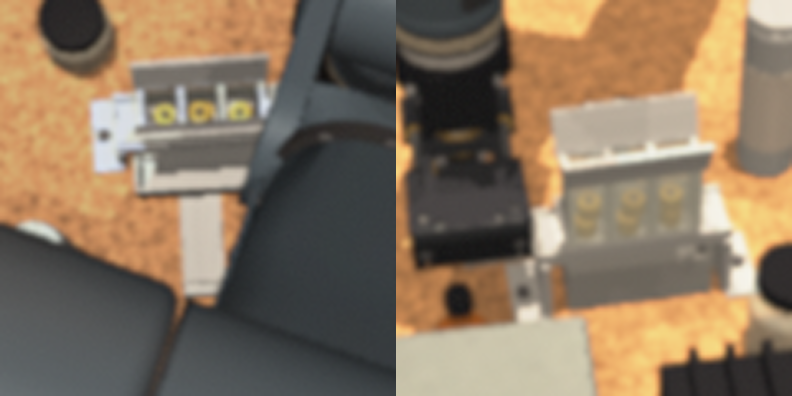

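The grip is held. The pan's near rim edge runs from (137,195) to (245,190) in the left half, with the left corner near (137,195). In the scene half, the bowl face bottom runs from (562,305) to (715,292).

```bash
python3 - <<'E'
from h import *
np.set_printoptions(precision=4,suppress=True)
T=lambda u,v:((u+.5)/3.3-.5+190,(v+.5)/3.3-.5+130)
S=lambda u,v:((u-396+.5)/3.3-.5+190,(v+.5)/3.3-.5+150)
for n,p,z in [("rimL",(137,195),.042),("rimR",(245,190),.042),("handle",(200,290),.052),("mRL",(132,66),.155),("mRR",(266,57),.155),("mFL",(135,138),.155),("mFR",(268,132),.155)]: print(n,plane("t",T(*p),z))
for n,p,z in [("far L base",(566,306),0),("far R base",(716,292),0),("legR+x base",(520,320),0),("legL base",(735,293),0),
 ("mFR",(553,111),.155),("mFL",(695,97),.155),("mRR",(563,166),.155),("mRL",(714,148),.155)]: print(n,plane("s",S(*p),z))
E
```

```text
rimL [0.5835 0.0405 0.042 ]
rimR [ 0.5861 -0.0456  0.042 ]
handle [ 0.5068 -0.0082  0.052 ]
mRL [0.6644 0.0388 0.155 ]
mRR [ 0.6695 -0.0574  0.155 ]
mFL [0.6123 0.0373 0.155 ]
mFR [ 0.6151 -0.0575  0.155 ]
far L base [ 0.6594 -0.0618  0.    ]
far R base [0.6613 0.0476 0.    ]
legR+x base [ 0.6678 -0.0957  0.    ]
legL base [0.6641 0.0611 0.    ]
mFR [ 0.6189 -0.0614  0.155 ]
mFL [0.6183 0.035  0.155 ]
mRR [ 0.6714 -0.06    0.155 ]
mRL [0.6685 0.0392 0.155 ]
```

The pan sits at about hopper x = -18 mm, which is inside the ±22 band but with little margin. I'll push it about 8 mm further in with the shut fingers before opening the gate.

>>> jog_arm(rows=[[[0, 0, 0, 0], [0, 0, 0, 0], [0, 0, 0, 0], [0, 0, 0, 0]]], aperture=0.05)

```text
time: 13.27
position: [0.6476, -0.1235, 0.0688]
tool_rot: [0.697, 0.717, -0.0, -0.0]
ft_force: [0.8, -0.1, -0.1]
grip_width: 0.0474
grip_force: 0.0
```

>>> jog_arm(rows=[[[0, 0, -0.02, 0], [0, 0, -0.035, 0], [0, 0, -0.04, 0], [0, 0, -0.035, 0], [0, 0, -0.015, 0], [0, 0, 0, 0]]])

```text
time: 13.77
position: [0.6508, -0.1245, 0.2194]
tool_rot: [0.697, 0.717, 0.002, 0.005]
ft_force: [0.5, -1.0, -0.0]
grip_width: 0.0502
grip_force: 0.0
```

```bash
python3 to.py 0.462 -0.011 0.03 1.597
```

```text
t 13.77 pos [ 0.6508 -0.1245  0.2194] psi 1.600 tilt 0.010 turn 0.003 then d [ 0.1197 -0.1871  0.1872] F [ 0.5 -1.  -0. ] q [-0.36  0.58  1.34  0.    1.21 -0.39]
```

>>> jog_arm(rows=[[[0.016, -0.025, 0, 0], [0.023, -0.036, 0, 0], [0.023, -0.036, 0, 0], [0.023, -0.036, 0, 0], [0.02, -0.031, 0, 0], [0.015, -0.023, 0, 0], [0, 0, 0, 0], [0, 0, 0, 0], [0, 0, 0, 0], [0, 0, 0, 0]]], aperture=0)

```text
time: 14.6
position: [0.4617, -0.0114, 0.2139]
tool_rot: [0.697, 0.717, 0.0, 0.0]
ft_force: [-0.0, -0.0, 0.1]
grip_width: 0.0011
grip_force: 0.0
```

```bash
python3 to.py 0.462 -0.011 0.03 1.597
```

```text
t 14.60 pos [ 0.4617 -0.0114  0.2139] psi 1.599 tilt 0.001 turn 0.002 then d [5.000e-04 1.000e-04 1.839e-01] F [-0.  -0.   0.1] q [-0.27  0.32  1.84 -0.    0.98 -0.3 ]
```

>>> jog_arm(rows=[[[0, 0, 0.02, 0], [0, 0, 0.035, 0], [0, 0, 0.035, 0], [0, 0, 0.035, 0], [0, 0, 0.03, 0], [0, 0, 0.02, 0], [0, 0, 0.008, 0], [0, 0, 0, 0], [0, 0, 0, 0]]])

```text
time: 15.35
position: [0.4611, -0.0112, 0.0309]
tool_rot: [0.697, 0.717, 0.0, 0.0]
ft_force: [-0.7, 0.0, 0.7]
grip_width: 0.0008
grip_force: 0.0
```

>>> jog_arm(rows=[[[0, 0.008, 0, 0], [0, 0.008, 0, 0], [0, 0.003, 0, 0], [0, 0, 0, 0]]])

```text
time: 15.68
position: [0.4821, -0.0106, 0.0323]
tool_rot: [0.697, 0.717, 0.001, 0.002]
ft_force: [0.6, -0.3, -0.1]
grip_width: 0.0005
grip_force: 0.0
```

>>> jog_arm(rows=[[[0, 0.003, 0, 0], [0, 0.003, 0, 0], [0, 0, 0, 0]]])

```text
time: 15.93
position: [0.4861, -0.01, 0.0314]
tool_rot: [0.697, 0.717, 0.0, 0.001]
ft_force: [0.4, -0.2, 0.5]
grip_width: 0.0005
grip_force: 0.0
```

>>> jog_arm(rows=[[[0, 0.003, 0, 0], [0, 0, 0, 0]]])

```text
time: 16.1
position: [0.4889, -0.01, 0.0312]
tool_rot: [0.697, 0.717, 0.0, 0.0]
ft_force: [-0.1, 0.8, 0.7]
grip_width: 0.0004
grip_force: 0.0
```

>>> jog_arm(rows=[[[0, 0.003, 0, 0], [0, 0.003, 0, 0], [0, 0.001, 0, 0], [0, 0, 0, 0]]])

```text
time: 16.43
position: [0.4954, -0.0097, 0.031]
tool_rot: [0.697, 0.717, -0.0, -0.0]
ft_force: [-0.0, 0.5, 0.7]
grip_width: 0.0
grip_force: 0.0
```

```bash
python3 - <<'E'
from rig import robot, cam, monitor, job
import cv2
t=cam.camera("top")["img"][:,:,::-1]; s=cam.camera("scene")["img"][:,:,::-1]
cv2.imwrite("pics/s6f.png",s)
a=cv2.resize(s[150:270,190:310],None,fx=3.3,fy=3.3,interpolation=cv2.INTER_CUBIC)
b=cv2.imread("pics/s5f.png"); b=cv2.resize(b[150:270,190:310],None,fx=3.3,fy=3.3,interpolation=cv2.INTER_CUBIC)
cv2.imwrite("pics/g6.png",cv2.hconcat([b,a]))
E
```

```text
(no output)
```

View pics/g6.png

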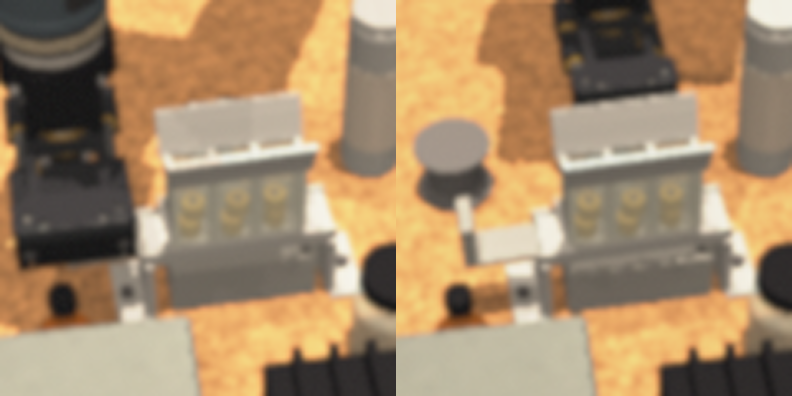

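The lit rim of the bowl's far edge is now visible at about (570,268) to (705,262) on the right, so the pan moved a few mm further in. Back to the gate.

>>> jog_arm(rows=[[[0, -0.01, 0, 0], [0, -0.01, -0.01, 0], [0, 0, -0.035, 0], [0, 0, -0.04, 0], [0, 0, -0.04, 0], [0, 0, -0.035, 0], [0, 0, -0.02, 0], [0, 0, 0, 0]]])

```text
time: 17.2
position: [0.4784, -0.0109, 0.2159]
tool_rot: [0.697, 0.717, 0.003, 0.005]
ft_force: [0.3, -0.5, 0.3]
grip_width: 0.0008
grip_force: 0.0
```

```bash
python3 to.py 0.648 -0.1245 0.067 1.597
```

```text
t 17.20 pos [ 0.4784 -0.0109  0.2159] psi 1.600 tilt 0.011 turn 0.003 then d [-0.118   0.1646  0.1511] F [ 0.3 -0.5  0.3] q [-0.26  0.34  1.81  0.    0.99 -0.29]
```

>>> jog_arm(rows=[[[-0.013, 0.019, 0, 0], [-0.021, 0.03, 0, 0], [-0.025, 0.035, 0, 0], [-0.025, 0.035, 0, 0], [-0.021, 0.03, 0, 0], [-0.013, 0.018, 0, 0], [0, 0, 0, 0], [0, 0, 0, 0], [0, 0, 0, 0]]], aperture=0.05)

```text
time: 17.95
position: [0.6417, -0.1211, 0.2095]
tool_rot: [0.697, 0.717, -0.001, -0.002]
ft_force: [-0.4, -1.4, -0.8]
grip_width: 0.0477
grip_force: 0.0
```

```bash
python3 to.py 0.648 -0.1245 0.068 1.597
```

```text
t 17.95 pos [ 0.6417 -0.1211  0.2095] psi 1.600 tilt 0.004 turn 0.003 then d [-0.0038  0.0067  0.1415] F [-0.4 -1.4 -0.8] q [-0.36  0.58  1.37  0.    1.2  -0.39]
```

>>> jog_arm(rows=[[[-0.0038, 0.0067, 0, 0], [0, 0, 0.025, 0], [0, 0, 0.035, 0], [0, 0, 0.035, 0], [0, 0, 0.025, 0], [0, 0, 0.015, 0], [0, 0, 0.0045, 0], [0, 0, 0, 0], [0, 0, 0, 0]]], aperture=0.05)

```text
time: 18.7
position: [0.6507, -0.1253, 0.0726]
tool_rot: [0.697, 0.717, 0.0, 0.001]
ft_force: [-0.2, -0.2, 0.2]
grip_width: 0.0497
grip_force: 0.0
```

```bash
python3 to.py 0.648 -0.1245 0.068 1.597
```

```text
t 18.70 pos [ 0.6507 -0.1253  0.0726] psi 1.600 tilt 0.001 turn 0.003 then d [ 0.0009 -0.0027  0.0046] F [-0.2 -0.2  0.2] q [-0.36  0.76  1.44  0.    0.94 -0.39]
```

>>> jog_arm(rows=[[[0, 0, 0, 0], [0, 0, 0, 0], [0, 0, 0, 0], [0, 0, 0, 0], [0, 0, 0, 0], [0, 0, 0, 0]]], aperture=0, force=40)

```text
time: 19.2
position: [0.6487, -0.1257, 0.0728]
tool_rot: [0.696, 0.718, -0.001, -0.001]
ft_force: [-3.5, -1.1, 5.6]
grip_width: 0.0316
grip_force: 40.0
```

```bash
python3 to.py 0.648 -0.1245 0.068 1.597
```

```text
t 19.20 pos [ 0.6487 -0.1257  0.0728] psi 1.601 tilt 0.003 turn 0.004 then d [ 0.0012 -0.0006  0.0048] F [-3.5 -1.1  5.6] q [-0.36  0.76  1.45 -0.    0.94 -0.39]
```

>>> jog_arm(rows=[[[-0.002, 0, 0, 0], [-0.004, 0, 0, 0], [-0.004, 0, 0, 0], [-0.004, 0, 0, 0], [-0.004, 0, 0, 0], [-0.004, 0, 0, 0], [-0.004, 0, 0, 0], [-0.004, 0, 0, 0], [-0.004, 0, 0, 0], [-0.004, 0, 0, 0], [-0.004, 0, 0, 0], [-0.004, 0, 0, 0], [-0.004, 0, 0, 0], [-0.004, 0, 0, 0], [-0.004, 0, 0, 0], [-0.003, 0, 0, 0], [-0.001, 0, 0, 0], [0, 0, 0, 0], [0, 0, 0, 0]]])

```text
time: 20.78
position: [0.6519, -0.1874, 0.0728]
tool_rot: [0.697, 0.717, -0.0, 0.0]
ft_force: [-1.4, 0.3, 5.6]
grip_width: 0.0317
grip_force: 40.0
```

```bash
python3 to.py 0.648 -0.1257 0.068 1.597
```

```text
t 20.78 pos [ 0.6519 -0.1874  0.0728] psi 1.600 tilt 0.000 turn 0.003 then d [ 0.0618 -0.0021  0.0047] F [-1.4  0.3  5.6] q [-0.44  0.77  1.4  -0.    0.97 -0.47]
```

>>> jog_arm(rows=[[[0, 0, 0, 0], [0, 0, 0, 0], [0, 0, 0, 0], [0, 0, 0, 0], [0, 0, 0, 0], [0, 0, 0, 0], [0, 0, 0, 0]]])

```text
time: 21.37
position: [0.6519, -0.1874, 0.0728]
tool_rot: [0.697, 0.717, -0.0, 0.0]
ft_force: [-1.6, 1.0, 4.9]
grip_width: 0.0318
grip_force: 40.0
```

```bash
cat > yel.py <<'E'
from rig import robot, cam, monitor, job
import cv2,numpy as np,sys
def yel(i): h=cv2.cvtColor(i,cv2.COLOR_RGB2HSV).astype(int); return h,
s=cam.camera("scene")["img"]; t=cam.camera("top")["img"]
s0=cv2.imread("pics/s6f.png")[:,:,::-1]; t0=cv2.imread("pics/t3f.png")[:,:,::-1]
lab=lambda i:cv2.cvtColor(np.ascontiguousarray(i),cv2.COLOR_RGB2LAB)[...,2].astype(int)-128
for n,x in (("a",274),("b",261),("c",248)):
    print(n,"scene b* before/after",*[lab(q)[204:223,x-5:x+6].mean().round(1) for q in (s0,s)])
# top: crop g3 spacers at (224,155),(273,153),(327,151)/4.5+(190,130)
for n,u in (("a",224),("b",273),("c",327)):
    x=int(u/4.5+190);y=int(153/4.5+130); print(n,"top",*[lab(q)[y-3:y+4,x-4:x+5].mean().round(1) for q in (t0,t)])
cv2.imwrite(sys.argv[1],np.hstack([s,t])[:,:,::-1])
E
python3 yel.py pics/y1.png
```

```text
a scene b* before/after 14.3 11.2
b scene b* before/after 15.1 11.3
c scene b* before/after 14.9 15.4
a top 22.5 4.5
b top 25.8 9.6
c top 20.2 19.1
```

Bays a and b are empty, and c still shows its spacers. Pushing the gate shut.

>>> jog_arm(rows=[[[0.002, 0, 0, 0], [0.004, 0, 0, 0], [0.004, 0, 0, 0], [0.004, 0, 0, 0], [0.004, 0, 0, 0], [0.004, 0, 0, 0], [0.004, 0, 0, 0], [0.004, 0, 0, 0], [0.004, 0, 0, 0], [0.004, 0, 0, 0], [0.004, 0, 0, 0], [0.004, 0, 0, 0], [0.004, 0, 0, 0], [0.004, 0, 0, 0], [0.004, 0, 0, 0], [0.003, 0, 0, 0], [0.001, 0, 0, 0], [0.001, 0, 0, 0], [0.001, 0, 0, 0], [0, 0, 0, 0]]])

```text
time: 23.13
position: [0.6487, -0.1257, 0.0728]
tool_rot: [0.696, 0.718, -0.002, 0.0]
ft_force: [-5.5, -5.1, 7.5]
grip_width: 0.0315
grip_force: 40.0
```

```bash
python3 to.py 0.648 -0.1257 0.068 1.597
```

```text
t 23.13 pos [ 0.6487 -0.1257  0.0728] psi 1.601 tilt 0.005 turn 0.004 then d [ 0.     -0.0007  0.0048] F [-5.5 -5.1  7.5] q [-0.36  0.76  1.45 -0.01  0.94 -0.39]
```

>>> jog_arm(rows=[[[0, 0, 0, 0], [0, 0, 0, 0], [0, 0, 0, 0], [0, 0, 0, 0]]], aperture=0.05)

```text
time: 23.47
position: [0.6505, -0.1232, 0.0714]
tool_rot: [0.697, 0.717, 0.0, 0.0]
ft_force: [0.3, -0.1, 0.5]
grip_width: 0.0473
grip_force: 0.0
```

>>> jog_arm(rows=[[[0, 0, -0.02, 0], [0, 0, -0.035, 0], [0, 0, -0.04, 0], [0, 0, -0.035, 0], [0, 0, -0.015, 0], [0, 0, 0, 0]]])

```text
time: 23.97
position: [0.6535, -0.1241, 0.2221]
tool_rot: [0.697, 0.717, 0.002, 0.005]
ft_force: [0.8, -0.9, -0.1]
grip_width: 0.0502
grip_force: 0.0
```

```bash
python3 to.py 0.49 -0.0115 0.0225 1.597
```

```text
t 23.97 pos [ 0.6535 -0.1241  0.2221] psi 1.600 tilt 0.011 turn 0.003 then d [ 0.1181 -0.1622  0.1975] F [ 0.8 -0.9 -0.1] q [-0.36  0.58  1.33  0.    1.22 -0.39]
```

>>> jog_arm(rows=[[[0.013, -0.019, 0, 0], [0.021, -0.03, 0, 0], [0.025, -0.034, 0, 0], [0.025, -0.034, 0, 0], [0.021, -0.03, 0, 0], [0.012, -0.018, 0, 0], [0, 0, 0, 0], [0, 0, 0, 0], [0, 0, 0, 0]]], aperture=0.087)

```text
time: 24.72
position: [0.4837, -0.0121, 0.2163]
tool_rot: [0.697, 0.717, 0.0, 0.0]
ft_force: [0.8, 0.2, 0.4]
grip_width: 0.0865
grip_force: 0.0
```

```bash
python3 to.py 0.49 -0.0115 0.0225 1.597
python3 - <<'E'
from rig import robot, cam, monitor, job
import cv2
cv2.imwrite("pics/t7f.png",cam.camera("top")["img"][:,:,::-1])
E
```

```text
t 24.72 pos [ 0.4837 -0.0121  0.2163] psi 1.600 tilt 0.001 turn 0.003 then d [0.0005 0.0062 0.1938] F [0.8 0.2 0.4] q [-0.26  0.35  1.79 -0.    1.01 -0.29]
```

>>> jog_arm(rows=[[[0.0005, 0.006, 0.01, 0], [0, 0, 0.03, 0], [0, 0, 0.035, 0], [0, 0, 0.035, 0], [0, 0, 0.035, 0], [0, 0, 0.025, 0], [0, 0, 0.015, 0], [0, 0, 0.008, 0], [0, 0, 0, 0], [0, 0, 0, 0]]])

```text
time: 25.6
position: [0.4893, -0.0116, 0.0231]
tool_rot: [0.697, 0.717, -0.0, -0.0]
ft_force: [0.1, -0.6, 0.1]
grip_width: 0.0866
grip_force: 0.0
```

```bash
python3 to.py 0.489 -0.0115 0.0225 1.597
```

```text
t 25.60 pos [ 0.4893 -0.0116  0.0231] psi 1.599 tilt 0.000 turn 0.002 then d [ 0.0001 -0.0003  0.0006] F [ 0.1 -0.6  0.1] q [-0.25  0.7   1.92  0.    0.53 -0.28]
```

No contact on the way down. Now the fingers close, which draws the pan towards me.

>>> jog_arm(rows=[[[0, 0, 0, 0], [0, 0, 0, 0], [0, 0, 0, 0], [0, 0, 0, 0], [0, 0, 0, 0], [0, 0, 0, 0], [0, 0, 0, 0], [0, 0, 0, 0], [0, 0, 0, 0], [0, 0, 0, 0], [0, 0, 0, 0], [0, 0, 0, 0], [0, 0, 0, 0], [0, 0, 0, 0], [0, 0, 0, 0], [0, 0, 0, 0]]], aperture=0, force=60)

```text
time: 26.93
position: [0.4897, -0.0115, 0.024]
tool_rot: [0.697, 0.717, 0.001, 0.001]
ft_force: [4.5, -0.4, 5.1]
grip_width: 0.0097
grip_force: 60.0
```

```bash
python3 to.py 0.425 -0.0115 0.0225 1.597
```

```text
t 26.93 pos [ 0.4897 -0.0115  0.024 ] psi 1.600 tilt 0.002 turn 0.003 then d [ 0.0019 -0.0646  0.0013] F [ 4.5 -0.4  5.1] q [-0.25  0.7   1.92 -0.    0.53 -0.28]
```

>>> jog_arm(rows=[[[0, 0, -0.0025, 0], [0, -0.005, 0, 0], [0, -0.01, 0, 0], [0, -0.01, 0, 0], [0, -0.01, 0, 0], [0, -0.01, 0, 0], [0, -0.01, 0, 0], [0, -0.007, 0, 0], [0, -0.003, 0, 0], [0, 0, -0.01, 0], [0, 0, -0.02, 0], [0, 0, -0.025, 0], [0, 0, -0.025, 0], [0, 0, -0.015, 0], [0, 0, 0, 0], [0, 0, 0, 0]]])

```text
time: 28.27
position: [0.4232, -0.0129, 0.1213]
tool_rot: [0.697, 0.717, -0.0, -0.0]
ft_force: [-0.4, -0.6, -3.1]
grip_width: 0.0097
grip_force: 60.0
```

```bash
python3 to.py 0.367 -0.3005 0.0225 1.597
```

```text
t 28.27 pos [ 0.4232 -0.0129  0.1213] psi 1.600 tilt 0.000 turn 0.003 then d [-0.2858 -0.0645  0.0988] F [-0.4 -0.6 -3.1] q [-0.3   0.45  2.02 -0.    0.67 -0.32]
```

>>> jog_arm(rows=[[[-0.007, -0.0016, 0, 0], [-0.014, -0.0032, 0, 0], [-0.02, -0.0045, 0, 0], [-0.02, -0.0045, 0, 0], [-0.02, -0.0045, 0, 0], [-0.02, -0.0045, 0, 0], [-0.02, -0.0045, 0, 0], [-0.02, -0.0045, 0, 0], [-0.02, -0.0045, 0, 0], [-0.02, -0.0045, 0, 0], [-0.02, -0.0045, 0, 0], [-0.02, -0.0045, 0, 0], [-0.02, -0.0045, 0, 0], [-0.02, -0.0045, 0, 0], [-0.014, -0.0032, 0, 0], [-0.008, -0.0018, 0, 0], [-0.003, -0.0007, 0, 0], [0, 0, 0, 0], [0, 0, 0, 0]]])

```text
time: 29.85
position: [0.367, -0.2996, 0.1207]
tool_rot: [0.697, 0.717, 0.0, -0.001]
ft_force: [0.6, 0.2, -2.4]
grip_width: 0.0096
grip_force: 60.0
```

```bash
python3 to.py 0.367 -0.3005 0.0265 1.597
python3 - <<'E'
from rig import robot, cam, monitor, job
from h import *
i=cam.camera("top")["img"]; cv2.imwrite("pics/t8f.png",i[:,:,::-1])
# bright (pan floor/rim) blob over the dark mat
h=cv2.cvtColor(i,cv2.COLOR_RGB2HSV); m=((h[...,1]<70)&(h[...,2]>110)).astype(np.uint8); m[:150]=0;m[300:]=0;m[:,:320]=0;m[:,440:]=0
k=max(cv2.findContours(m,0,2)[0],key=cv2.contourArea); r=cv2.minAreaRect(k); print(r, plane("t",r[0],.14))
E
```

```text
t 29.85 pos [ 0.367  -0.2996  0.1207] psi 1.600 tilt 0.002 turn 0.003 then d [-0.001   0.      0.0942] F [ 0.6  0.2 -2.4] q [-0.92  0.5   1.9   0.    0.75 -0.95]
((371.90167236328125, 221.9180450439453), (31.506439208984375, 43.27608871459961), 84.80557250976562) [ 0.48811772 -0.29585336  0.14      ]
```

>>> jog_arm(rows=[[[0, 0, 0.008, 0], [0, 0, 0.015, 0], [0, 0, 0.018, 0], [0, 0, 0.018, 0], [0, 0, 0.014, 0], [0, 0, 0.01, 0], [0, 0, 0.005, 0], [0, 0, 0.003, 0], [0, 0, 0.002, 0], [0, 0, 0, 0], [0, 0, 0, 0], [0, 0, 0, 0]]])

```text
time: 30.9
position: [0.3678, -0.3013, 0.0287]
tool_rot: [0.697, 0.717, -0.0, 0.001]
ft_force: [-0.3, -1.2, -3.4]
grip_width: 0.0097
grip_force: 60.0
```

```bash
python3 to.py 0.367 -0.3005 0.027 1.597
```

```text
t 30.90 pos [ 0.3678 -0.3013  0.0287] psi 1.600 tilt 0.001 turn 0.003 then d [ 0.0008 -0.0008  0.0017] F [-0.3 -1.2 -3.4] q [-0.92  0.68  1.95  0.    0.51 -0.95]
```

>>> jog_arm(rows=[[[0, 0, 0.001, 0], [0, 0, 0.001, 0], [0, 0, 0.001, 0], [0, 0, 0, 0], [0, 0, 0, 0]]])

```text
time: 31.32
position: [0.3676, -0.3013, 0.0268]
tool_rot: [0.697, 0.717, -0.0, 0.001]
ft_force: [-3.0, 0.5, 12.5]
grip_width: 0.0096
grip_force: 60.0
```

```bash
python3 to.py 0.367 -0.3005 0.027 1.597
```

```text
t 31.32 pos [ 0.3676 -0.3013  0.0268] psi 1.600 tilt 0.002 turn 0.003 then d [ 0.0008 -0.0006 -0.0002] F [-3.   0.5 12.5] q [-0.92  0.68  1.95 -0.    0.5  -0.95]
```

On the mat. I'll ease off the pressure, release, lift away and check.

>>> jog_arm(rows=[[[0, 0, -0.001, 0], [0, 0, 0, 0]]])

```text
time: 31.48
position: [0.3677, -0.3013, 0.0269]
tool_rot: [0.697, 0.717, -0.0, 0.001]
ft_force: [-1.3, 0.3, 8.1]
grip_width: 0.0092
grip_force: 60.0
```

>>> jog_arm(rows=[[[0, 0, 0, 0], [0, 0, 0, 0], [0, 0, 0, 0], [0, 0, 0, 0], [0, 0, 0, 0], [0, 0, 0, 0]]], aperture=0.045)

```text
time: 31.98
position: [0.3675, -0.3009, 0.026]
tool_rot: [0.697, 0.717, 0.0, -0.0]
ft_force: [0.3, -0.2, -0.0]
grip_width: 0.0405
grip_force: 0.0
```

>>> jog_arm(rows=[[[0, 0, -0.01, 0], [0, 0, -0.025, 0], [0, 0, -0.035, 0], [0, 0, -0.035, 0], [0, 0, -0.035, 0], [0, 0, -0.02, 0], [0, -0, 0, 0]]])

```text
time: 32.57
position: [0.3694, -0.3031, 0.1912]
tool_rot: [0.697, 0.717, -0.001, 0.005]
ft_force: [0.3, -1.1, -0.7]
grip_width: 0.0451
grip_force: 0.0
```

>>> jog_arm(rows=[[[-0.04, 0, 0, 0], [-0.04, 0, 0, 0], [-0.04, 0, 0, 0], [-0.04, 0, 0, 0], [-0.04, 0, 0, 0], [0, 0, 0, 0], [0, 0, 0, 0], [0, 0, 0, 0], [0, 0, 0, 0], [0, 0, 0, 0], [0, 0, 0, 0]]])

```text
time: 33.48
position: [0.3735, -0.4993, 0.1863]
tool_rot: [0.696, 0.718, 0.0, -0.0]
ft_force: [-0.1, -0.2, -0.2]
grip_width: 0.0448
grip_force: 0.0
```

```bash
python3 yel.py pics/y2.png
python3 - <<'E'
from robot_dummy import x
E
python3 - <<'E'
from h import *
T2=cv2.imread("pics/y2.png"); i=np.ascontiguousarray(T2[:,512:])
h=cv2.cvtColor(i,cv2.COLOR_BGR2HSV); m=((h[...,2]>75)).astype(np.uint8); q=np.zeros_like(m); q[195:255,325:388]=m[195:255,325:388]
k=max(cv2.findContours(q,0,2)[0],key=cv2.contourArea); r=cv2.minAreaRect(k); print("pan",r,cv2.boundingRect(k))
g=((h[...,0]>18)&(h[...,0]<38)&(h[...,1]>90)).astype(np.uint8); g[:195]=0;g[260:]=0;g[:,:330]=0;g[:,385:]=0
n,_,st,ce=cv2.connectedComponentsWithStats(g)
for s,c in zip(st[1:],ce[1:]): print("yellow",s[4],plane("t",c,.015).round(3))
t0=cv2.imread("pics/t3f.png")
d=np.abs(i.astype(int)-t0).max(2)
print("grip area diff",d[150:172,280:302].max(), "flux",d[120:145,285:305].max(),"jar",d[125:155,200:225].max(),"spray",d[195:220,190:215].max(),"reel",d[195:222,284:312].max())
E
```

```text
a scene b* before/after 14.3 10.9
b scene b* before/after 15.1 11.3
c scene b* before/after 14.9 14.4
a top 22.5 4.3
b top 25.8 4.5
c top 20.2 14.4
pan ((363.6450500488281, 231.6427459716797), (47.4583740234375, 44.40337371826172), 86.53176879882812) (341, 207, 47, 48)
yellow 26 [ 0.507 -0.3    0.015]
yellow 54 [ 0.496 -0.278  0.015]
grip area diff 28 flux 28 jar 27 spray 30 reel 30Traceback (most recent call last):
  File "<stdin>", line 1, in <module>
ModuleNotFoundError: No module named 'robot_dummy'
```

```bash
python3 -c "
from rig import robot, cam, monitor, job
print(job.hand_in())"
```

```text
the job is handed in; nothing more can be done
None
```

I handed the job in at about 33.6 s: the pan is on the mat within an estimated 5 mm of its middle, the gate is shut, bays a and b are empty, bay c still shows its spacers, and the bystanders I re-checked are unmoved. I couldn't count all four spacers in the final image, but the lifted weight matched four.

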